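Unlock the drive case

ROBOT

A 6-joint arm with a two-finger parallel gripper is mounted at the origin on the work surface. World frame = base frame: x ahead of the robot, y to its left, z up, the work surface at z = 0. Lengths are in m, angles in rad, forces in N, time in s.
With the tool pointing down it reaches from about 0.4 to 0.925 m from the base axis. Payload 12.5 kg.
Tool frame: the origin (TCP) lies between the finger pads; the fingertips stand 17 mm ahead of it and the grasp point (between the pads) lies 2 mm behind it; z points along the fingers, y is the direction in which the jaws open and shut (so a half turn about z gives the same grasp; the last joint's range is limited). The gripper opens to 95 mm and grips with 3 to 60 N. Pads are 20 mm wide; open, the fingers measure 119 mm over their backs; the gripper's body (75 mm by 180 mm) begins 59 mm behind the grasp point.
Start: joints at [1.04, 0.491, 1.559, -0, 1.092, -0.106], TCP at [0.258, 0.569, 0.232] pointing down, gripper open.
Joint ranges: [-3.1, 3.1], [-0.84, 2.19], [0.05, 2.79], [-1.13, 4.28], [0.06, 2.93], [-2.69, 2.69]. Speed limits (rad/s): [2.22, 2.22, 2.79, 3.14, 3.14, 3.14].

INTERFACE

Orientations are given as a unit quaternion [x, y, z, w].
In Python, from cell import r gives the robot as it stands. The module is installed in compiled form; this text tells all that it offers.
- The arm moves only by the tool send_rows, never from a script. Its argument "commands" is a list that holds one entry, the list of rows, each a list of 5 numbers: the shift along the tool's x, y, z in cm, then the turn about the tool's z in rad, then the opening, from -1 (shut) to 1 (fully open). In form: [[[tx, ty, tz, yaw, claw], ...]]. A call has 1 to 8 rows; each row is the pose to reach, as a shift and turn from the pose measured when the call began, along the tool's axes at that moment; what a row does not reach only later rows make up. A row lasts 1/8 s, in which the tool goes at most 62.5 mm and 10.7 degrees, less where a joint would pass 70% of its speed; a pose out of reach is approached as far as the arm can. A call with a gripper value outside its range is refused whole. The fingers move at their own pace and stop on an object; "squeeze" is the grip in N (left out, the last holds). Time passes only in rows, so rows that repeat a pose let the fingers close. It gives the time, the measured TCP pose, the force and the opening at its end, in the units of the state.
- r.get_state(): the state, without advancing time (a new reading comes with each control period).
- r.grab_frame(name): name is "scene" or "top" or "wrist"; returns a dict with "frame" (480x640x3 uint8, red, green, blue), "mtx" (3x3 intrinsics, pixels), "dist_coeffs" ([k1, k2, p1, p2, k3] as OpenCV has them; the pictures are not rectified), "world_from_camera" (4x4, takes a point from camera to world coordinates). Camera axes: x right, y up, looking along -z (the intrinsics and any distortion apply to the point x, -y, -z); pixel columns grow to the right and rows downward; lengths in m; the calibration is good to about 2 mm. A picture is of the moment at which its call begins. There is no depth.
- r.hand_in(): hands the job in, once; it reports no verdict.
The state is a dict: "t": time; "joint_positions": joint angles; "dq": joint speeds; "effort": joint torques, N m; "eef_pos": TCP position; "tcp_rot": TCP orientation; "force": force on the tool from outside, world axes, zero at the start; "wrist_torque": the same for the moment, N m; "width": finger opening in m.
Only numpy, scipy, OpenCV 4.12 (cv2) and the standard library are available. Lean on these libraries where they do the work, as an engineer would, in place of code of your own. Each camera call takes 0.05 s, during which the arm holds its last target. There are 200 camera calls.

TASK

Unlock the blue drive case: turn its left dial to 3 and then its right dial to 7, feeling around each number for the worn tumbler to drop into its gate and never forcing it. Then draw the bolt by its handle, fully open, to the left, and let go; leave the things on and around the case where they are.

Things in the scene. Friction and masses are not known exactly. Their poses are not given: they have to be found in the camera images.
- case: Fixed blue hard case, 240 (x) by 420 (y) by 100 mm tall. Origin: centre of its underside; x points away from the front, where the index marks are, y left, z up. On top a 4 mm lock plate (185 by 212 mm) with two black dials, vertical axes at x = -35 mm, y = +60 (left) and -60 mm (right); behind them (+x) a dark steel bolt that slides along y.
- left_dial (a joint): Turn of the left dial, rad, counter-clockwise from above positive. Black disc, 76 mm across, white numbers 0 to 9 rising clockwise, 0.628 rad apart; the one at the short black mark on the plate at the dial's front (case -x) is set: 0 at 0 rad, 3 at 1.885. Stops at -0.25 and 5.95. Friction about 0.1 N m. Starts 0.55 to 1.2 rad above 3.
- left_dial_grip (a point): Centre of the left dial's upright grey grip bar, on the dial axis, 137 mm above the bench. Bar 40 mm long, 12 thick, 34 tall (120 to 154 mm above the bench; the disc's top is at 120). The point's x axis lies along the bar and turns with the dial; at joint 0 it equals the case's x. The white line on the bar's top lies on the half that points to the number 0.
- right_dial (a joint): Turn of the right dial, built as the left one; its number 7 is at 4.398 rad. Starts 0.55 to 1.2 rad below 7.
- right_dial_grip (a point): Centre of the right dial's grip bar, the same as the left one.
- left_tumbler (a joint): Travel of the left tumbler, m: steel plunger at the dial's +x side. 0 = out, riding on the dial's ring (28 mm from the axis), its tail in the bolt's way; 0.007 = dropped into the ring's gate, clear of the bolt. A spring of 3 to 4 N drops it in by itself when the gate comes by slowly. Over 15 N on it, from the dial or the bolt, is forcing the lock.
- right_tumbler (a joint): The same for the right dial. Both locks are worn: the gate lies anywhere within 0.28 rad either side of the number's true place and is about 0.14 rad wide (to feel it, search 0.4 rad either side). Once the tumbler is in, the dial meets a hard stop both ways, felt as a clear rise of the turning moment: stop there and ease off. 0.1 N m above the friction is 3.6 N on the tumbler.
- bolt (a joint): Travel of the bolt, m: 0 = shut, 0.036 = fully open, where it stops; it slides to the left (+y of the case) against about 3 N of friction. With either tumbler out it is blocked after 3 mm.
- bolt_handle (a point): Centre of the bolt's upright square handle, 14 by 14 mm and 36 mm tall, its middle 131 mm and its top 149 mm above the bench, at x = +50 mm, y = 0 of the case with the bolt shut, sides square to the case; it moves with the bolt.
- left_tumbler_tail (a point): Top of the left tumbler's outer end, 113 mm above the bench.
- right_tumbler_tail (a point): Top of the right tumbler's outer end, 113 mm above the bench.
- drive_mid (a point): Centre of a loose bare disk drive, 100 by 70 by 9.5 mm, lying on the right end of the case's top; leave alone.
- jar_mid (a point): Centre of a loose clear screw jar with a black cap, 36 mm across and 42 mm tall, on the left end of the case's top; leave alone.
- meter_mid (a point): Centre of a loose yellow hand-held meter, 180 by 85 by 36 mm, on the bench left of the case; leave alone.
- heatsink_mid (a point): Centre of a loose black finned heat sink, 80 by 50 by 25 mm, on the bench right of the case; leave alone.
- screwdriver_grip (a point): Handle of a loose screwdriver lying on the bench right of the case; leave alone.
- mug_rim (a point): Centre of the mouth of a green mug, 80 mm across and 90 mm tall, on the bench left of the case; leave alone.
- mouse_mid (a point): Centre of a white computer mouse, 100 by 58 by 30 mm, on the bench right of the case; leave alone.

How it is judged:
By the outcome, as a careful person would: the job done as asked, in the order asked, and still so for the second after the job is handed in, with the robot touching nothing.
It also fails if it takes over 67 s, if anything falls off the work surface, if the arm or the gripper's body presses on something with over 40 N, if the wrist force passes 120 N, or if a joint passes its speed limit or range.

## Working session

There is one attempt and no reset: what is moved stays moved. The work goes in short steps, Python scripts to look and compute and a tool call to move; the robot and the scene stay as the last step left them, time stands still between calls to the robot, and variables do not carry over. Pictures are saved under pics/ and viewed, about 8 in all and at most 12, crops included, and the job is handed in when it is done.

Besides the shell and the picture viewer there is one more tool, called as name(argument=value, ...), one argument or row to a line, values as JSON. send_rows: Moves the arm, as the interface text tells. Its arguments: {"type":"object","properties":{"commands":{"type":"array"},"squeeze":{"type":"number"}},"required":["commands"]}

```bash
mkdir -p pics; python3 - <<'E'
from cell import r
import cv2,numpy as np
s=r.get_state();print(s)
for n in("top","scene"):
    f=r.grab_frame(n);cv2.imwrite(f"pics/{n}0.png",f["frame"][...,::-1]);print(n,f["mtx"],f["dist_coeffs"],f["world_from_camera"])
E
```

```text
{'t': 0.0, 'joint_positions': array([ 1.04040532e+00,  4.91551563e-01,  1.55948732e+00, -1.91763220e-05,
        1.09168491e+00, -1.05608538e-01]), 'dq': array([-0.00066674,  0.00033284,  0.00036025, -0.0008565 ,  0.00120327,
        0.00060047]), 'effort': array([-2.46935888e-03, -6.12646222e+01, -2.58175313e+01,  6.91709295e-02,
        4.82572988e-02, -1.39117792e-04]), 'eef_pos': array([0.25744253, 0.5692522 , 0.23105366]), 'tcp_rot': array([ 2.10793646e-01,  9.77530418e-01, -5.39876552e-04, -1.68756634e-04]), 'force': array([-0.26130179, -0.2461729 , -0.53756277]), 'wrist_torque': array([ 0.00233187, -0.03412969, -0.0340078 ]), 'width': 0.0952180604987396}
top [[559.46325773   0.         319.29408998]
 [  0.         559.46325773 239.79967838]
 [  0.           0.           1.        ]] [-0.10094012  0.          0.          0.          0.        ] [[-0.02200323  0.98694473 -0.15954921  0.38974348]
 [-0.99952852 -0.02513461 -0.01763476 -0.00316461]
 [-0.02141474  0.15908596  0.98703245  1.25535312]
 [ 0.          0.          0.          1.        ]]
scene [[603.17962347   0.         315.84480553]
 [  0.         603.17962347 240.42949503]
 [  0.           0.           1.        ]] [-0.18748994  0.          0.          0.          0.        ] [[-0.63969658 -0.44888877  0.62392881  1.33990818]
 [ 0.76832114 -0.39636054  0.50257433  0.63925613]
 [ 0.02170079  0.80087277  0.59844121  0.83374978]
 [ 0.          0.          0.          1.        ]]
```

View pics/top0.png

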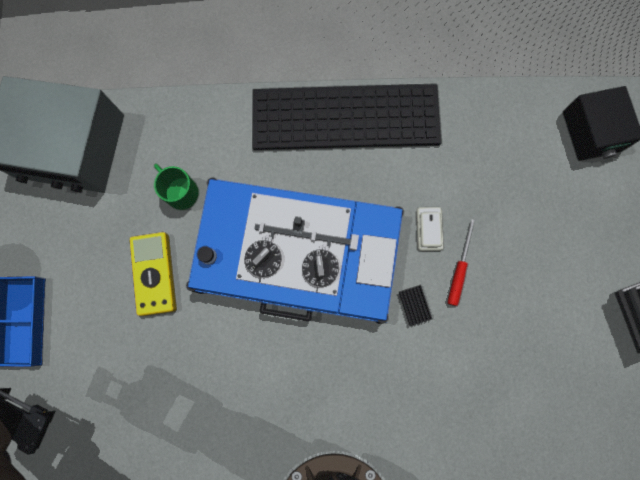

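View pics/scene0.png

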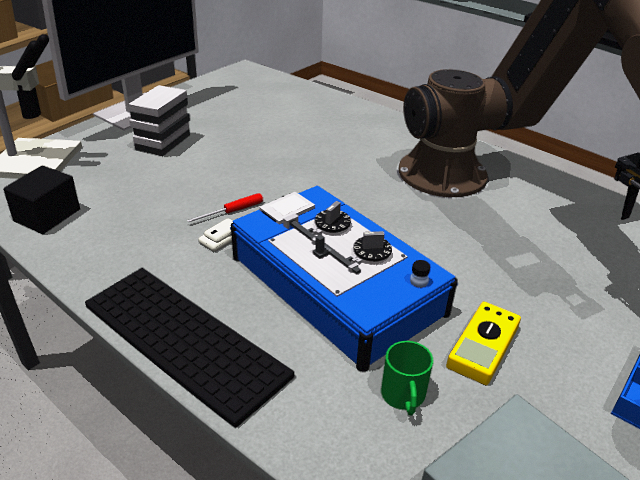

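```bash
cat > h.py <<'E'
from cell import r
import cv2,numpy as np
def ray(f,px,z):
    """pixels -> world points on plane z"""
    px=np.float64(px).reshape(-1,1,2)
    n=cv2.undistortPoints(px,f["mtx"],np.array(f["dist_coeffs"])).reshape(-1,2)
    T=f["world_from_camera"]; d=np.c_[n[:,0],-n[:,1],-np.ones(len(n))]@T[:3,:3].T
    return T[:3,3]+d*((z-T[2,3])/d[:,2])[:,None]
def proj(f,P):
    T=np.linalg.inv(f["world_from_camera"]); c=np.atleast_2d(P)@T[:3,:3].T+T[:3,3]
    return cv2.projectPoints(c*[1,-1,-1],np.zeros(3),np.zeros(3),f["mtx"],np.array(f["dist_coeffs"]))[0].reshape(-1,2)
E
python3 - <<'E'
from h import *
f=r.grab_frame("top");im=f["frame"]
crop=cv2.resize(im[180:325,190:400],None,fx=3.8,fy=3.8,interpolation=cv2.INTER_CUBIC)
cv2.imwrite("pics/crop1.png",crop[...,::-1])
hsv=cv2.cvtColor(im,cv2.COLOR_RGB2HSV)
m=((hsv[...,2]<75)).astype(np.uint8)
for x,y in((263,259),(320,268)):
    k=np.zeros_like(m);cv2.circle(k,(x,y),25,1,-1)
    mm=cv2.morphologyEx(m*k,cv2.MORPH_CLOSE,np.ones((7,7)))
    mm=cv2.morphologyEx(mm,cv2.MORPH_OPEN,cv2.getStructuringElement(cv2.MORPH_ELLIPSE,(11,11)))
    c=max(cv2.findContours(mm,0,1)[0],key=cv2.contourArea)
    e=cv2.fitEllipse(c);print(e,ray(f,[e[0]],.12))
b=cv2.inRange(hsv,(100,120,60),(130,255,255));c=max(cv2.findContours(b,0,1)[0],key=cv2.contourArea)
print(cv2.approxPolyDP(cv2.convexHull(c),4,True).reshape(-1,2), cv2.minAreaRect(ray(f,c.reshape(-1,2),.1)[:,:2].astype(np.float32)))
E
```

```text
((262.55242919921875, 259.0146789550781), (32.58506774902344, 33.059715270996094), 121.11104583740234) [[0.53631255 0.1343975  0.12      ]]
((320.1015625, 268.1969909667969), (32.49774932861328, 33.00609588623047), 151.878662109375) [[0.51456783 0.01676446 0.12      ]]
[[209 180]
 [400 208]
 [386 319]
 [310 311]
 [189 287]] ((0.5583445429801941, 0.06882654130458832), (0.41905343532562256, 0.24373270571231842), 79.3299560546875)
```

View pics/crop1.png

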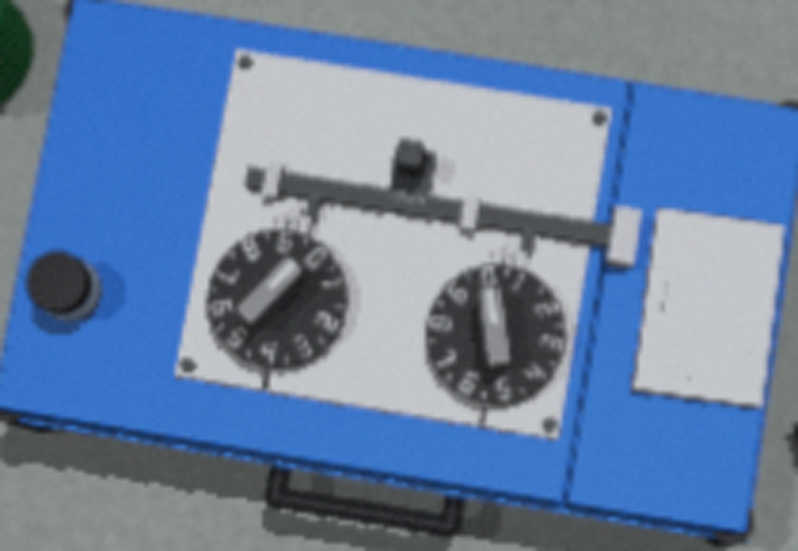

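send_rows(
  commands=[
    [[-6,-4,0,0.05,0],[-12,-8,0,0.1,0],[-18,-12,0,0.2,0],[-24,-16,0,0.3,0],[-30,-19.5,0,0.41,0],[-36,-23.5,0.5,0.41,0],[-43.3,-28.1,1,0.41,0],[-43.3,-28.1,1,0.41,0]],
  ],
)

```text
t: 1.15
eef_pos: [0.528, 0.1468, 0.2222]
tcp_rot: [0.405, 0.914, -0.0, -0.0]
force: [0.6, 1.0, -0.2]
width: 0.0475
```

send_rows(
  commands=[
    [[0,0,0,0,0],[0,0,0,0,0]],
  ],
)

```text
t: 1.4
eef_pos: [0.5277, 0.1467, 0.2219]
tcp_rot: [0.406, 0.914, -0.0, -0.0]
force: [0.2, -0.4, -0.1]
width: 0.0475
```

```bash
python3 - <<'E'
from h import *
s=r.get_state();print(s["t"],s["eef_pos"],s["tcp_rot"],s["joint_positions"],s["width"],s["wrist_torque"])
f=r.grab_frame("wrist");im=f["frame"].copy()
c,sn=np.cos(-.183),np.sin(-.183);O=np.array([.5598,.0692])
W=lambda x,y,z:np.array([*(O+np.array([[c,-sn],[sn,c]])@[x,y]),z])
for p in (W(-.035,.06,.154),W(-.035,-.06,.154),W(.05,0,.149),W(-.035-.042,.06,.104)):
    u=proj(f,p)[0];print(u);cv2.drawMarker(im,tuple(int(v) for v in u),(255,0,0),0,10)
cv2.imwrite("pics/w1.png",im[...,::-1]);print(f["world_from_camera"])
E
```

```text
1.4 [0.52768372 0.1467472  0.22191903] [ 4.05855916e-01  9.13936855e-01 -4.88135133e-04 -4.02926467e-04] [ 1.50813576e-01  3.92622252e-01  1.76059883e+00 -4.64936111e-04
  9.89576400e-01 -5.83896766e-01] 0.04752207621985858 [-0.05128996  0.01788313  0.02317188]
[313.2604377  286.83970163]
[180.55356523 379.60887147]
[318.86313533 411.0956021 ]
[280.04250411 218.9005685 ]
[[ 0.74094555 -0.64324504 -0.19296504  0.47250871]
 [ 0.67156348  0.70906637  0.21500551  0.20899858]
 [-0.00147621 -0.28889565  0.95735945  0.37569925]
 [ 0.          0.          0.          1.        ]]
```

View pics/w1.png

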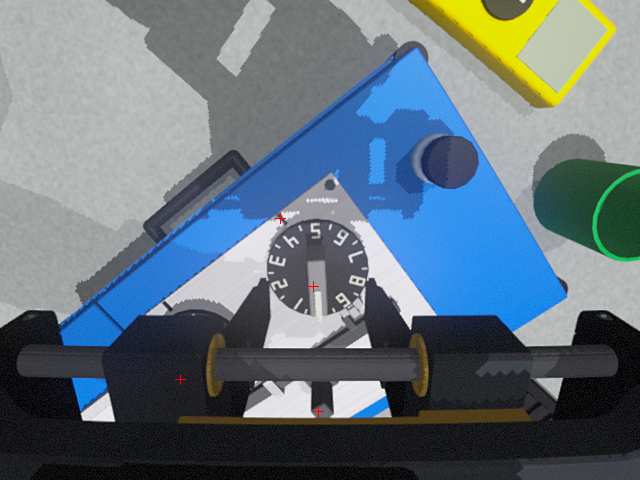

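```bash
python3 - <<'E'
from h import *
s=r.get_state()
f=r.grab_frame("wrist")
hsv=cv2.cvtColor(f["frame"],cv2.COLOR_RGB2HSV)
m=np.zeros((480,640),np.uint8);sub=hsv[235:325,298:338];m[235:325,298:338]=((sub[...,1]<40)&(sub[...,2]>85)).astype(np.uint8)
n,l,st,c=cv2.connectedComponentsWithStats(m)
for i in range(1,n):
    if st[i,4]>60:
        pts=np.argwhere(l==i)[:,::-1];P=ray(f,pts,.154)[:,:2].astype(np.float32);print(st[i],cv2.minAreaRect(P))
import scipy.spatial.transform as t
R=t.Rotation.from_quat(s["tcp_rot"]).as_matrix()
for p in (P.mean(0),[.5363,.1344]): print(p,R.T@(np.r_[p,.141]-s["eef_pos"]))
E
```

```text
[ 298  235   40   90 2421] ((0.5355300307273865, 0.13992942869663239), (0.02624000981450081, 0.06223747879266739), 42.29961395263672)
[0.5355939 0.1403928] [-0.01070744  0.00140374  0.08108517]
[0.5363, 0.1344] [-0.01562207 -0.00209748  0.08108761]
```

```bash
python3 - <<'E'
from h import *
import scipy.spatial.transform as t
s=r.get_state();f=r.grab_frame("wrist");g=cv2.cvtColor(f["frame"],cv2.COLOR_RGB2GRAY)
for y in(265,280,300,312):print(y,g[y,298:338])
print(g[245:325:2,318])
R=t.Rotation.from_quat(s["tcp_rot"]).as_matrix()
for px in([308,289],[317.5,289],[327,289]): print(R.T@(ray(f,px,.154)[0]-s["eef_pos"]))
E
```

```text
265 [ 80  85  77  84  84  79  79  80 111 143 153 157 156 157 160 159 157 159
 161 158 159 159 158 160 158 146 109  82  74  82  80  82  84  78  81  81
  82  78  83  75]
280 [ 74  81  78  81  79  80  77  77  82 118 144 154 158 155 153 157 154 159
 156 158 158 157 159 159 160 155 136 101  73  77  79  81  78  80  79  84
  84  80  83  77]
300 [105 186 222 188 103  75  76  75  77  76 106 142 155 156 156 155 207 226
 223 221 223 225 196 157 151 159 151 136  96  73  73  74  73  76  71  68
  77 117 184 211]
312 [ 77  61  70  66  63  89 189 199 133  68  69 112 143 156 156 134 155 208
 223 224 221 223 202 164 152 154 156 146 113  77  69  68  64  87 177 207
 161  79  74  98]
[ 60  79  81  79  77  79  74  70  92 145 159 158 156 159 158 159 158 155
 158 159 158 156 157 142 216 225 225 225 225 222 224 224 223 223 223 222
 221 221 204 205]
[-0.01651297 -0.00512877  0.06820818]
[-0.01650086  0.00106411  0.06820322]
[-0.01649114  0.0072567   0.06819826]
```

send_rows(
  commands=[
    [[-1.6,0,1,-0.05,0],[-1.6,0,3,-0.05,0],[-1.6,0,5.5,-0.05,-0.2],[-1.6,0,7.5,-0.05,-0.3],[-1.6,0,8,-0.05,-0.3],[-1.6,0,8,-0.05,-0.3],[-1.6,0,8,-0.05,-1],[-1.6,0,8,-0.05,-1]],
  ],
  squeeze=12,
)

```text
t: 2.55
eef_pos: [0.5383, 0.1362, 0.143]
tcp_rot: [0.382, 0.924, -0.0, 0.0]
force: [0.5, 0.3, -0.2]
width: 0.0186
```

send_rows(
  commands=[
    [[0,0,0,0,-1],[0,0,0,0,-1],[0,0,0,0,-1]],
  ],
)

```text
t: 2.92
eef_pos: [0.5377, 0.1356, 0.1431]
tcp_rot: [0.382, 0.924, -0.001, -0.0]
force: [-2.5, -3.5, 2.1]
width: 0.012
```

```bash
cat > st.py <<'E'
from h import *
s=r.get_state();q=s["tcp_rot"];a=2*np.arctan2(q[1],q[0])
print("t%.2f"%s["t"],s["eef_pos"].round(4),"thx %.4f joint(if aligned) %.3f"%(a,a+.183),"F",s["force"].round(2),"M",s["wrist_torque"].round(3),"w %.4f"%s["width"],"q6 %.2f"%s["joint_positions"][5])
E
python3 st.py
```

```text
t2.92 [0.5377 0.1356 0.1431] thx 2.3583 joint(if aligned) 2.541 F [-2.46 -3.54  2.06] M [-0.726  0.469 -0.06 ] w 0.0120 q6 -0.66
```

send_rows(
  commands=[
    [[0,-0.06,0,0.05,-1],[0,-0.06,0,0.1,-1],[0,-0.06,0,0.14,-1],[0,-0.06,0,0.18,-1],[0,-0.06,0,0.21,-1],[0,-0.06,0,0.24,-1]],
  ],
)

```text
t: 3.68
eef_pos: [0.5381, 0.1359, 0.1431]
tcp_rot: [0.49, 0.872, 0.0, 0.001]
force: [5.0, 5.5, -4.4]
width: 0.012
```

```bash
python3 st.py
```

```text
t3.67 [0.5381 0.1359 0.1431] thx 2.1174 joint(if aligned) 2.300 F [ 5.02  5.49 -4.44] M [ 0.935 -0.721  0.155] w 0.0120 q6 -0.42
```

send_rows(
  commands=[
    [[0,0.03,0,0.02,-1],[0,0.03,0,0.04,-1],[0,0.03,0,0.06,-1],[0,0.03,0,0.08,-1]],
  ],
)

```text
t: 4.18
eef_pos: [0.5383, 0.136, 0.1431]
tcp_rot: [0.525, 0.851, 0.0, 0.001]
force: [0.7, 1.4, -2.7]
width: 0.0121
```

```bash
python3 st.py
```

```text
t4.17 [0.5383 0.136  0.1431] thx 2.0361 joint(if aligned) 2.219 F [ 0.69  1.44 -2.65] M [0.121 0.09  0.186] w 0.0121 q6 -0.34
```

send_rows(
  commands=[
    [[0,0,0,0.02,-1],[0,0,0,0.04,-1],[0,0,0,0.06,-1]],
  ],
)

```text
t: 4.55
eef_pos: [0.5384, 0.1361, 0.1431]
tcp_rot: [0.551, 0.835, 0.001, 0.001]
force: [0.9, 1.4, -4.0]
width: 0.0121
```

```bash
python3 st.py
```

```text
t4.55 [0.5384 0.1361 0.1431] thx 1.9748 joint(if aligned) 2.158 F [ 0.94  1.45 -4.01] M [ 0.254 -0.083  0.123] w 0.0121 q6 -0.28
```

send_rows(
  commands=[
    [[0,0,0,0.02,-1],[0,0,0,0.04,-1],[0,0,0,0.06,-1]],
  ],
)

```text
t: 4.92
eef_pos: [0.5385, 0.1361, 0.1431]
tcp_rot: [0.576, 0.817, 0.001, 0.001]
force: [2.8, 1.9, -3.6]
width: 0.0117
```

```bash
python3 st.py
```

```text
t4.92 [0.5385 0.1361 0.1431] thx 1.9134 joint(if aligned) 2.096 F [ 2.76  1.9  -3.65] M [ 0.237 -0.235  0.209] w 0.0117 q6 -0.21
```

send_rows(
  commands=[
    [[0,0,0,0.02,-1],[0,0,0,0.04,-1]],
  ],
)

```text
t: 5.18
eef_pos: [0.5387, 0.1361, 0.1431]
tcp_rot: [0.593, 0.805, 0.001, 0.001]
force: [0.8, 1.4, -4.3]
width: 0.0121
```

```bash
python3 st.py
```

```text
t5.17 [0.5387 0.1361 0.1431] thx 1.8721 joint(if aligned) 2.055 F [ 0.8   1.45 -4.28] M [ 0.311 -0.327  0.133] w 0.0121 q6 -0.17
```

send_rows(
  commands=[
    [[0,0,0,0.02,-1],[0,0,0,0.04,-1],[0,0,0,0.06,-1]],
  ],
)

```text
t: 5.55
eef_pos: [0.5388, 0.1362, 0.1431]
tcp_rot: [0.617, 0.787, 0.001, 0.001]
force: [3.1, 3.3, -5.2]
width: 0.0121
```

```bash
python3 st.py
```

```text
t5.55 [0.5388 0.1362 0.1431] thx 1.8107 joint(if aligned) 1.994 F [ 3.12  3.27 -5.2 ] M [ 0.359 -0.359  0.135] w 0.0121 q6 -0.11
```

send_rows(
  commands=[
    [[0,0,0,0.02,-1],[0,0,0,0.04,-1],[0,0,0,0.06,-1]],
  ],
)

```text
t: 5.92
eef_pos: [0.5389, 0.1362, 0.1431]
tcp_rot: [0.641, 0.767, 0.001, 0.001]
force: [4.7, 2.3, -6.5]
width: 0.0122
```

```bash
python3 st.py
```

```text
t5.92 [0.5389 0.1362 0.1431] thx 1.7494 joint(if aligned) 1.932 F [ 4.69  2.34 -6.52] M [ 0.276 -0.534 -0.015] w 0.0122 q6 -0.05
```

send_rows(
  commands=[
    [[0,0,0,0.02,-1],[0,0,0,0.04,-1]],
  ],
)

```text
t: 6.18
eef_pos: [0.539, 0.1362, 0.1431]
tcp_rot: [0.657, 0.754, 0.001, 0.001]
force: [4.6, 1.7, -5.2]
width: 0.012
```

```bash
python3 st.py
```

```text
t6.17 [0.539  0.1362 0.1431] thx 1.7080 joint(if aligned) 1.891 F [ 4.6   1.69 -5.23] M [ 0.357 -0.575  0.115] w 0.0120 q6 -0.01
```

send_rows(
  commands=[
    [[-0.02,0.02,0,0.02,-1],[-0.02,0.02,0,0.04,-1]],
  ],
)

```text
t: 6.42
eef_pos: [0.5391, 0.1362, 0.1431]
tcp_rot: [0.672, 0.74, 0.001, 0.001]
force: [3.4, 4.7, -5.6]
width: 0.0121
```

```bash
python3 st.py
```

```text
t6.42 [0.5391 0.1362 0.1431] thx 1.6665 joint(if aligned) 1.849 F [ 3.39  4.67 -5.64] M [ 0.605 -0.288  0.101] w 0.0121 q6 0.03
```

send_rows(
  commands=[
    [[0,0,0,0.02,-1],[0,0,0,0.04,-1],[0,0,0,0.06,-1]],
  ],
)

```text
t: 6.8
eef_pos: [0.5393, 0.1362, 0.1431]
tcp_rot: [0.695, 0.719, 0.001, 0.001]
force: [4.8, 3.0, -6.1]
width: 0.0121
```

```bash
python3 st.py
```

```text
t6.80 [0.5393 0.1362 0.1431] thx 1.6051 joint(if aligned) 1.788 F [ 4.8   2.97 -6.09] M [ 0.42  -0.545  0.085] w 0.0121 q6 0.09
```

send_rows(
  commands=[
    [[0,0,0,0.02,-1],[0,0,0,0.04,-1],[0,0,0,0.06,-1]],
  ],
)

```text
t: 7.18
eef_pos: [0.5394, 0.1363, 0.1431]
tcp_rot: [0.716, 0.698, 0.002, 0.001]
force: [4.4, 2.0, -4.3]
width: 0.0122
```

```bash
python3 st.py
```

```text
t7.17 [0.5394 0.1363 0.1431] thx 1.5441 joint(if aligned) 1.727 F [ 4.42  2.04 -4.33] M [ 0.329 -0.589  0.288] w 0.0122 q6 0.15
```

send_rows(
  commands=[
    [[0,0,0,0.015,-1]],
  ],
)

```text
t: 7.3
eef_pos: [0.5394, 0.1362, 0.1431]
tcp_rot: [0.722, 0.692, 0.002, 0.001]
force: [3.9, 3.0, -4.1]
width: 0.0124
```

```bash
python3 st.py; python3 -c "
from cell import r
for i in range(2): r.grab_frame('top'); print(r.get_state()['wrist_torque'])"
```

```text
t7.30 [0.5394 0.1362 0.1431] thx 1.5282 joint(if aligned) 1.711 F [ 3.86  3.04 -4.14] M [ 0.564 -0.464  0.344] w 0.0124 q6 0.17
[ 0.38830428 -0.52686699  0.33859671]
[ 0.41784501 -0.46243365  0.33317103]
```

send_rows(
  commands=[
    [[0,0,0,-0.02,-1],[0,0,0,-0.04,-1],[0,0,0,-0.06,-1]],
  ],
)

```text
t: 7.78
eef_pos: [0.5393, 0.1362, 0.1431]
tcp_rot: [0.7, 0.714, 0.001, 0.001]
force: [2.7, 1.4, -4.3]
width: 0.0119
```

```bash
python3 st.py
```

```text
t7.78 [0.5393 0.1362 0.1431] thx 1.5898 joint(if aligned) 1.773 F [ 2.65  1.41 -4.25] M [ 0.335 -0.34  -0.103] w 0.0119 q6 0.11
```

send_rows(
  commands=[
    [[0,0,0,-0.02,-1],[0,0,0,-0.04,-1]],
  ],
)

```text
t: 8.02
eef_pos: [0.5392, 0.1362, 0.1431]
tcp_rot: [0.685, 0.728, 0.001, 0.001]
force: [2.5, 2.7, -4.8]
width: 0.0121
```

```bash
python3 st.py
```

```text
t8.03 [0.5392 0.1362 0.1431] thx 1.6311 joint(if aligned) 1.814 F [ 2.49  2.67 -4.76] M [ 0.373 -0.266 -0.017] w 0.0121 q6 0.07
```

send_rows(
  commands=[
    [[0,0,0,-0.02,-1],[0,0,0,-0.04,-1]],
  ],
)

```text
t: 8.28
eef_pos: [0.5391, 0.1362, 0.1431]
tcp_rot: [0.67, 0.742, 0.001, 0.001]
force: [2.6, 2.8, -4.1]
width: 0.0121
```

```bash
python3 st.py
```

```text
t8.28 [0.5391 0.1362 0.1431] thx 1.6723 joint(if aligned) 1.855 F [ 2.59  2.79 -4.1 ] M [ 0.322 -0.206 -0.05 ] w 0.0121 q6 0.03
```

send_rows(
  commands=[
    [[0,0,0,-0.02,-1],[0,0,0,-0.04,-1]],
  ],
)

```text
t: 8.52
eef_pos: [0.5391, 0.1362, 0.1431]
tcp_rot: [0.655, 0.756, 0.001, 0.001]
force: [1.8, 3.3, -4.2]
width: 0.0121
```

```bash
python3 st.py
```

```text
t8.53 [0.5391 0.1362 0.1431] thx 1.7137 joint(if aligned) 1.897 F [ 1.82  3.28 -4.21] M [ 0.334 -0.12  -0.038] w 0.0121 q6 -0.01
```

send_rows(
  commands=[
    [[0,0,0,-0.02,-1],[0,0,0,-0.04,-1]],
  ],
)

```text
t: 8.78
eef_pos: [0.539, 0.1362, 0.1431]
tcp_rot: [0.639, 0.769, 0.001, 0.001]
force: [1.6, 1.6, -3.7]
width: 0.0116
```

```bash
python3 st.py
```

```text
t8.78 [0.539  0.1362 0.1431] thx 1.7550 joint(if aligned) 1.938 F [ 1.61  1.64 -3.66] M [ 0.243 -0.051 -0.223] w 0.0116 q6 -0.06
```

send_rows(
  commands=[
    [[0,0,0,-0.02,-1]],
  ],
)

```text
t: 8.9
eef_pos: [0.5389, 0.1361, 0.1432]
tcp_rot: [0.631, 0.776, 0.001, 0.001]
force: [2.5, 1.4, -4.3]
width: 0.0121
```

```bash
python3 st.py
```

```text
t8.90 [0.5389 0.1361 0.1432] thx 1.7761 joint(if aligned) 1.959 F [ 2.47  1.36 -4.27] M [ 0.147 -0.236 -0.282] w 0.0121 q6 -0.08
```

send_rows(
  commands=[
    [[0,0,0,0.03,-1],[0,0,0,0.06,-1],[0,0,0,0.09,-1],[0,0,0,0.12,-1],[0,0,0,0.12,-0.3],[0,0,0,0.12,-0.3],[0,0,-3,0.12,-0.1],[0,0,-8,0.12,0]],
  ],
)

```text
t: 9.9
eef_pos: [0.538, 0.1358, 0.223]
tcp_rot: [0.676, 0.737, -0.0, -0.0]
force: [0.2, 0.3, 0.4]
width: 0.0449
```

send_rows(
  commands=[
    [[-4,-1,0,0.18,0],[-8,-2,0,0.36,0],[-11.6,-3.3,0,0.54,0],[-11.6,-3.3,0,0.72,0],[-11.6,-3.3,0,0.9,0],[-11.6,-3.3,0,1.08,0],[-11.6,-3.3,0,1.26,0],[-11.6,-3.3,0,1.44,0]],
  ],
)

```text
t: 10.9
eef_pos: [0.5147, 0.0173, 0.2232]
tcp_rot: [0.994, 0.105, -0.001, -0.0]
force: [0.3, 0.0, 0.5]
width: 0.0476
```

send_rows(
  commands=[
    [[0,0,0,0,0],[0,0,0,0,0]],
  ],
)

```text
t: 11.15
eef_pos: [0.5146, 0.0172, 0.2233]
tcp_rot: [0.994, 0.107, -0.001, 0.0]
force: [0.8, -0.6, -0.1]
width: 0.0476
```

```bash
python3 st.py; python3 - <<'E'
from h import *
f=r.grab_frame("wrist");im=f["frame"].copy()
for p in ([.516,.0175,.154],[.5146,.0168,.154]):
    u=proj(f,p)[0];print(u);cv2.drawMarker(im,tuple(int(v) for v in u),(255,0,0),0,8)
cv2.imwrite("pics/w2.png",im[...,::-1])
E
```

```text
t11.15 [0.5146 0.0172 0.2233] thx 0.2141 joint(if aligned) 0.397 F [ 0.78 -0.59 -0.11] M [-0.071  0.21  -0.003] w 0.0476 q6 1.26
[319.04254281 260.24633356]
[319.63975087 262.47928011]
```

View pics/w2.png

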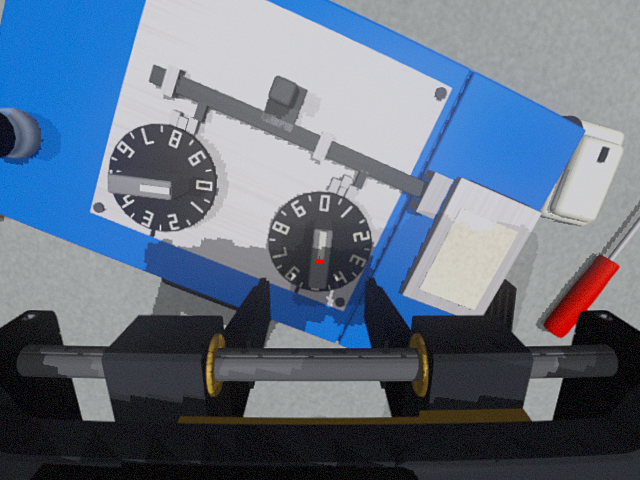

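```bash
python3 - <<'E'
from h import *
import scipy.spatial.transform as t
s=r.get_state();f=r.grab_frame("wrist");g=cv2.cvtColor(f["frame"],cv2.COLOR_RGB2GRAY)
for y in(235,240,250,262,270,280):print(y,g[y,302:340])
print(g[220:300:2,320])
R=t.Rotation.from_quat(s["tcp_rot"]).as_matrix()
for px in([320,235],[320,262],[320,290]): print(R.T@(ray(f,px,.154)[0]-s["eef_pos"]))
E
```

```text
235 [ 68  62  56  52  61  58  61  50  55  56  58  90 111 128 130 132 130 144
 183 197 199 199 199 200 173 135 133 134 130 129  92  58  60  59  61  60
  59  69]
240 [ 61  52  51  54  57  51  57  51  49  56  50  89 121 131 130 132 133 178
 201 199 198 199 198 176 138 131 130 133 128  96  59  61  61  64  57  62
  62  65]
250 [ 50  43  54  47  49  53  48  40  49  56  65  70  83  71  72  77 102 112
 116 119 114 117 104  82  69  77  73  68  60  52  49  47  38  50  38  49
  48  53]
262 [46 48 48 49 47 46 41 50 52 64 72 73 73 79 75 73 73 71 73 78 79 72 72 71
 76 73 65 55 46 46 35 32 46 45 39 44 43 35]
270 [43 40 41 37 43 43 46 54 64 75 71 74 79 71 68 71 69 73 68 73 69 75 68 75
 68 62 45 39 43 37 41 35 45 39 37 40 43 39]
280 [ 47  30  39  44  34  40  50  61  70  75  70  72  63  75  70  74  72  71
  69  72  68  70  68  73  54  44  34  35  36  31  35  32  32  59 144 141
  96  69]
[ 77  75  81  76  71 124 181 182 194 194 201 198 200 203 195 116 117 115
 118 110  73  73  76  76  76  68  75  77  69  69  69  63  70  72  48  36
  98 105 100  99]
[0.01831394 0.00058002 0.06925331]
[0.00036154 0.00064646 0.06927994]
[-0.0191543  0.0007199  0.0693089]
```

send_rows(
  commands=[
    [[0.1,0.02,1,0.11,0],[0.1,0.02,3,0.11,0],[0.1,0.02,5.5,0.11,-0.2],[0.1,0.02,7.5,0.11,-0.3],[0.1,0.02,8,0.11,-0.3],[0.1,0.02,8,0.11,-0.3],[0.1,0.02,8,0.11,-1],[0.1,0.02,8,0.11,-1]],
  ],
  squeeze=12,
)

```text
t: 12.25
eef_pos: [0.5158, 0.0172, 0.1439]
tcp_rot: [0.999, 0.051, -0.0, 0.0]
force: [-0.4, -0.5, -0.0]
width: 0.0186
```

send_rows(
  commands=[
    [[0,0,0,0,-1],[0,0,0,0,-1],[0,0,0,0,-1]],
  ],
)

```text
t: 12.62
eef_pos: [0.5159, 0.016, 0.144]
tcp_rot: [0.999, 0.052, -0.0, 0.001]
force: [-0.5, -11.8, -3.7]
width: 0.0117
```

```bash
python3 st.py
```

```text
t12.62 [0.5159 0.016  0.144 ] thx 0.1035 joint(if aligned) 0.287 F [ -0.47 -11.8   -3.75] M [-1.98   0.182  0.023] w 0.0117 q6 1.37
```

send_rows(
  commands=[
    [[0,0.04,0,0,-1],[0,0.04,0,-0.05,-1],[0,0.04,0,-0.11,-1],[0,0.04,0,-0.17,-1],[0,0.04,0,-0.23,-1],[0,0.04,0,-0.28,-1]],
  ],
)

```text
t: 13.38
eef_pos: [0.516, 0.0155, 0.144]
tcp_rot: [0.982, 0.191, -0.0, 0.001]
force: [0.2, -2.0, -3.2]
width: 0.0119
```

```bash
python3 st.py
```

```text
t13.38 [0.516  0.0155 0.144 ] thx 0.3852 joint(if aligned) 0.568 F [ 0.18 -1.98 -3.23] M [-0.328  0.052 -0.137] w 0.0119 q6 1.09
```

send_rows(
  commands=[
    [[0,0.01,0,-0.05,-1],[0,0.01,0,-0.1,-1],[0,0.01,0,-0.15,-1],[0,0.01,0,-0.19,-1],[0,0.01,0,-0.22,-1],[0,0.01,0,-0.25,-1]],
  ],
)

```text
t: 14.12
eef_pos: [0.5161, 0.0153, 0.144]
tcp_rot: [0.95, 0.313, -0.0, 0.001]
force: [1.7, -3.2, -4.5]
width: 0.0119
```

```bash
python3 st.py
```

```text
t14.12 [0.5161 0.0153 0.144 ] thx 0.6366 joint(if aligned) 0.820 F [ 1.72 -3.16 -4.47] M [-0.506 -0.158 -0.132] w 0.0119 q6 0.84
```

send_rows(
  commands=[
    [[0,0,0,-0.02,-1],[0,0,0,-0.04,-1],[0,0,0,-0.06,-1]],
  ],
)

```text
t: 14.5
eef_pos: [0.5162, 0.0152, 0.144]
tcp_rot: [0.94, 0.342, -0.0, 0.001]
force: [2.1, -3.7, -4.6]
width: 0.0119
```

```bash
python3 st.py
```

```text
t14.50 [0.5162 0.0152 0.144 ] thx 0.6977 joint(if aligned) 0.881 F [ 2.08 -3.71 -4.55] M [-0.651 -0.12  -0.176] w 0.0119 q6 0.78
```

send_rows(
  commands=[
    [[0,0,0,-0.02,-1],[0,0,0,-0.04,-1],[0,0,0,-0.06,-1]],
  ],
)

```text
t: 14.88
eef_pos: [0.5162, 0.0152, 0.144]
tcp_rot: [0.929, 0.371, -0.0, 0.001]
force: [2.0, -3.9, -5.1]
width: 0.012
```

```bash
python3 st.py
```

```text
t14.88 [0.5162 0.0152 0.144 ] thx 0.7592 joint(if aligned) 0.942 F [ 1.99 -3.87 -5.12] M [-0.633 -0.157 -0.048] w 0.0120 q6 0.72
```

send_rows(
  commands=[
    [[0,0,0,-0.02,-1],[0,0,0,-0.04,-1],[0,0,0,-0.06,-1]],
  ],
)

```text
t: 15.25
eef_pos: [0.5163, 0.0151, 0.144]
tcp_rot: [0.917, 0.399, -0.0, 0.001]
force: [2.2, -4.8, -5.0]
width: 0.0117
```

```bash
python3 st.py
```

```text
t15.25 [0.5163 0.0151 0.144 ] thx 0.8205 joint(if aligned) 1.003 F [ 2.21 -4.79 -4.97] M [-0.657 -0.152 -0.113] w 0.0117 q6 0.66
```

send_rows(
  commands=[
    [[0,0,0,-0.02,-1],[0,0,0,-0.04,-1],[0,0,0,-0.06,-1]],
  ],
)

```text
t: 15.62
eef_pos: [0.5163, 0.0151, 0.144]
tcp_rot: [0.904, 0.427, -0.0, 0.001]
force: [2.9, -5.1, -4.9]
width: 0.0118
```

```bash
python3 st.py
```

```text
t15.62 [0.5163 0.0151 0.144 ] thx 0.8819 joint(if aligned) 1.065 F [ 2.88 -5.06 -4.88] M [-0.703 -0.284 -0.075] w 0.0118 q6 0.59
```

send_rows(
  commands=[
    [[0,0,0,-0.02,-1],[0,0,0,-0.04,-1],[0,0,0,-0.06,-1]],
  ],
)

```text
t: 16.0
eef_pos: [0.5163, 0.015, 0.144]
tcp_rot: [0.891, 0.454, -0.0, 0.001]
force: [2.2, -5.6, -5.3]
width: 0.0119
```

```bash
python3 st.py
```

```text
t16.00 [0.5163 0.015  0.144 ] thx 0.9429 joint(if aligned) 1.126 F [ 2.21 -5.58 -5.26] M [-0.873 -0.24  -0.285] w 0.0119 q6 0.53
```

send_rows(
  commands=[
    [[0,0,0,-0.015,-1]],
  ],
)

```text
t: 16.12
eef_pos: [0.5163, 0.0149, 0.144]
tcp_rot: [0.887, 0.461, -0.0, 0.001]
force: [1.7, -5.2, -4.8]
width: 0.0124
```

```bash
python3 st.py
```

```text
t16.12 [0.5163 0.0149 0.144 ] thx 0.9587 joint(if aligned) 1.142 F [ 1.71 -5.24 -4.82] M [-0.931 -0.191 -0.319] w 0.0124 q6 0.52
```

send_rows(
  commands=[
    [[0,0,0,0.025,-1],[0,0,0,0.05,-1],[0,0,0,0.075,-1],[0,0,0,0.1,-1]],
  ],
)

```text
t: 16.62
eef_pos: [0.5163, 0.015, 0.144]
tcp_rot: [0.91, 0.416, -0.0, 0.001]
force: [2.1, -2.3, -3.7]
width: 0.0116
```

```bash
python3 st.py
```

```text
t16.62 [0.5163 0.015  0.144 ] thx 0.8572 joint(if aligned) 1.040 F [ 2.14 -2.32 -3.67] M [-0.459 -0.132  0.08 ] w 0.0116 q6 0.62
```

send_rows(
  commands=[
    [[0,0,0,0.02,-1],[0,0,0,0.04,-1]],
  ],
)

```text
t: 16.88
eef_pos: [0.5162, 0.0151, 0.144]
tcp_rot: [0.918, 0.397, -0.0, 0.001]
force: [1.7, -3.8, -4.2]
width: 0.0125
```

```bash
python3 st.py
```

```text
t16.88 [0.5162 0.0151 0.144 ] thx 0.8159 joint(if aligned) 0.999 F [ 1.69 -3.78 -4.2 ] M [-0.508 -0.14   0.105] w 0.0125 q6 0.66
```

send_rows(
  commands=[
    [[0,0,0,0.02,-1],[0,0,0,0.04,-1]],
  ],
)

```text
t: 17.12
eef_pos: [0.5162, 0.0151, 0.144]
tcp_rot: [0.926, 0.378, -0.0, 0.001]
force: [1.1, -2.7, -5.1]
width: 0.0119
```

```bash
python3 st.py
```

```text
t17.12 [0.5162 0.0151 0.144 ] thx 0.7746 joint(if aligned) 0.958 F [ 1.15 -2.73 -5.06] M [-0.391 -0.136  0.089] w 0.0119 q6 0.70
```

send_rows(
  commands=[
    [[0,0,0,0.02,-1],[0,0,0,0.04,-1]],
  ],
)

```text
t: 17.38
eef_pos: [0.5162, 0.0151, 0.144]
tcp_rot: [0.934, 0.358, -0.0, 0.001]
force: [1.4, -1.7, -3.3]
width: 0.0118
```

```bash
python3 st.py
```

```text
t17.38 [0.5162 0.0151 0.144 ] thx 0.7333 joint(if aligned) 0.916 F [ 1.39 -1.67 -3.31] M [-0.294 -0.108  0.213] w 0.0118 q6 0.74
```

send_rows(
  commands=[
    [[0,0,0,-0.04,-1],[0,0,0,-0.08,-1],[0,0,0,-0.11,-1],[0,0,0,-0.11,-1],[0,0,0,-0.11,-0.3],[0,0,0,-0.11,-0.3],[0,0,-3,-0.11,-0.1],[0,0,-8,-0.11,0]],
  ],
)

```text
t: 18.38
eef_pos: [0.5154, 0.0156, 0.224]
tcp_rot: [0.912, 0.409, -0.002, 0.0]
force: [0.4, -0.8, -0.3]
width: 0.045
```

send_rows(
  commands=[
    [[4,1,0,-0.17,0],[8,3,0,-0.34,0],[9.7,4,0,-0.5,0],[9.7,4,0,-0.55,0],[9.7,4,0,-0.55,0],[9.7,4,0,-0.55,0]],
  ],
)

```text
t: 19.12
eef_pos: [0.6096, 0.0614, 0.2237]
tcp_rot: [0.768, 0.641, -0.002, -0.0]
force: [0.2, 0.4, 1.0]
width: 0.0476
```

```bash
python3 st.py; python3 - <<'E'
from h import *
f=r.grab_frame("wrist");im=f["frame"].copy()
for p in ([.6107,.0604,.149],):
    u=proj(f,p)[0];print(u);cv2.drawMarker(im,tuple(int(v) for v in u),(255,0,0),0,8)
cv2.imwrite("pics/w3.png",im[...,::-1])
E
```

```text
t19.12 [0.6096 0.0614 0.2237] thx 1.3916 joint(if aligned) 1.575 F [0.18 0.35 0.98] M [-0.112  0.127  0.004] w 0.0476 q6 0.17
[320.1305645  262.54056995]
```

View pics/w3.png

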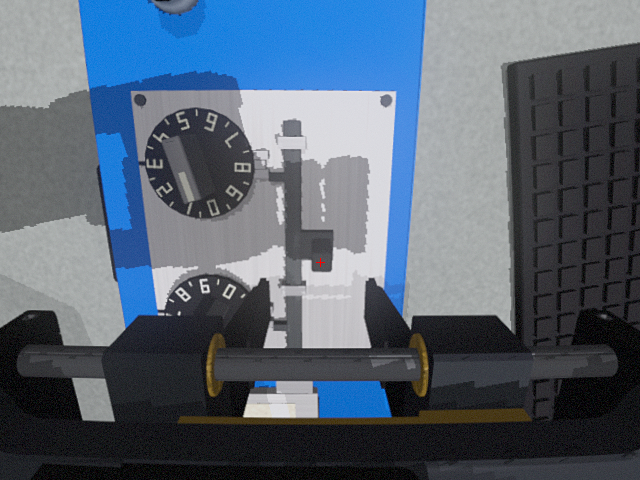

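send_rows(
  commands=[
    [[0.05,0.15,1,0,0],[0.05,0.15,3,0,0],[0.05,0.15,5.5,0,-0.1],[0.05,0.15,7.5,0,-0.2],[0.05,0.15,8.3,0,-0.25],[0.05,0.15,8.3,0,-0.25],[0.05,0.15,8.3,0,-1],[0.05,0.15,8.3,0,-1]],
  ],
  squeeze=15,
)

```text
t: 20.18
eef_pos: [0.6112, 0.0614, 0.1415]
tcp_rot: [0.767, 0.641, -0.001, 0.0]
force: [0.3, 0.7, -0.9]
width: 0.0208
```

send_rows(
  commands=[
    [[0,0,0,0,-1],[0,0,0,0,-1]],
  ],
)

```text
t: 20.42
eef_pos: [0.6122, 0.0613, 0.1417]
tcp_rot: [0.768, 0.641, -0.0, 0.001]
force: [5.2, -1.4, -4.1]
width: 0.014
```

```bash
python3 st.py
```

```text
t20.43 [0.6122 0.0613 0.1417] thx 1.3915 joint(if aligned) 1.575 F [ 5.15 -1.45 -4.1 ] M [-0.203 -0.824 -0.085] w 0.0140 q6 0.17
```

send_rows(
  commands=[
    [[0.2,0.05,0,0,-1],[0.4,0.05,0,0,-1],[0.6,0.05,0,0,-1]],
  ],
)

```text
t: 20.8
eef_pos: [0.6134, 0.0672, 0.1417]
tcp_rot: [0.768, 0.641, -0.001, 0.001]
force: [-3.0, -3.0, -1.3]
width: 0.0142
```

```bash
python3 st.py
```

```text
t20.80 [0.6134 0.0672 0.1417] thx 1.3915 joint(if aligned) 1.574 F [-3.01 -2.95 -1.27] M [-0.567  0.704 -0.074] w 0.0142 q6 0.18
```

send_rows(
  commands=[
    [[0.5,-0.02,0,0,-1],[1.0,-0.02,0,0,-1],[1.5,-0.02,0,0,-1],[2.0,-0.02,0,0,-1],[2.5,-0.02,0,0,-1],[2.7,-0.02,0,0,-1]],
  ],
)

```text
t: 21.55
eef_pos: [0.6184, 0.0941, 0.1417]
tcp_rot: [0.767, 0.641, -0.0, 0.001]
force: [2.9, -3.6, -2.6]
width: 0.014
```

send_rows(
  commands=[
    [[0.1,0,0,0,-1],[0.2,0,0,0,-1],[0.3,0,0,0,-1],[0.4,0,0,0,-1]],
  ],
)

```text
t: 22.05
eef_pos: [0.6189, 0.0969, 0.1417]
tcp_rot: [0.767, 0.641, -0.001, 0.002]
force: [1.2, -15.4, -1.1]
width: 0.0137
```

```bash
python3 st.py
```

```text
t22.05 [0.6189 0.0969 0.1417] thx 1.3921 joint(if aligned) 1.575 F [  1.23 -15.44  -1.08] M [-2.703  0.049 -0.109] w 0.0137 q6 0.23
```

send_rows(
  commands=[
    [[0,0,0,0,-1],[0,0,0,0,-0.3],[0,0,0,0,-0.2],[0,0,-2,0,-0.2],[0,0,-6,0,-0.1],[0,0,-12,0,0],[-6,0,-12,0,0],[-12,0,-12,0,0]],
  ],
)

```text
t: 23.05
eef_pos: [0.5972, -0.0212, 0.263]
tcp_rot: [0.767, 0.642, -0.001, 0.002]
force: [0.7, -0.2, -0.2]
width: 0.0474
```

send_rows(
  commands=[
    [[-6,-4,-6,0,0],[-12,-8,-6,0,0],[-18,-12,-6,0,0],[-24,-14,-6,0,0],[-24,-14,-6,0,0],[-24,-14,-6,0,0]],
  ],
)

```text
t: 23.8
eef_pos: [0.4158, -0.2342, 0.324]
tcp_rot: [0.768, 0.641, -0.001, 0.002]
force: [-0.6, 0.3, -0.0]
width: 0.0473
```

```bash
python3 st.py; python3 - <<'E'
from h import *
f=r.grab_frame("top");im=f["frame"]
cv2.imwrite("pics/top9.png",cv2.resize(im[140:340,110:490],None,fx=2.1,fy=2.1,interpolation=cv2.INTER_CUBIC)[...,::-1])
E
```

```text
t23.80 [ 0.4158 -0.2342  0.324 ] thx 1.3906 joint(if aligned) 1.574 F [-0.59  0.35 -0.02] M [-0.054  0.117  0.045] w 0.0473 q6 -0.47
```

View pics/top9.png

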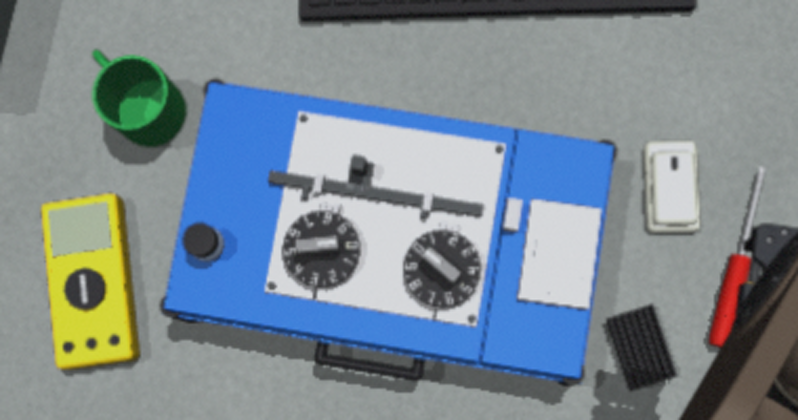

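```bash
python3 - <<'E'
from h import *
f=r.grab_frame("top");H=[]
for im in (cv2.imread("pics/top0.png")[...,::-1],f["frame"]):
    g=cv2.cvtColor(im,cv2.COLOR_RGB2GRAY);x0=290 if not H else 272;sub=g[213:223,x0:x0+17]<60
    p=np.argwhere(sub).mean(0)[::-1]+[x0,213];H.append(ray(f,p,.149)[0]);print(p,H[-1])
print("travel mm",1000*np.linalg.norm(H[1]-H[0]))
r.hand_in()
E
```

```text
[301.4 221.2] [0.60747336 0.05183986 0.149     ]
[281.09090909 220.90909091] [0.60916074 0.09286455 0.149     ]
travel mm 41.05937454594131
the job is handed in; nothing more can be done
```

The lock is open: I turned the left dial to 3, then the right dial to 7, drew the bolt fully left and let go. The job is handed in at about 24 s.

- **Left dial:** the tumbler dropped near 1.83 rad. I felt a hard stop both ways, about 0.22 rad apart, with a peak moment of about 0.34 N m, friction included. I eased the dial back to the middle.
- **Right dial:** the tumbler dropped near 4.17 rad. It met a clear stop going up (0.32 N m) and a smaller rise to 0.21 N m coming back, again about 0.22 rad apart. I centred it too.
- **Bolt:** it ran freely past the 3 mm block point on about 3 N, then stopped hard. The gripper had moved 36.2 mm, and the force at the stop was 15 N.
- **Final check:** the last top picture shows the bolt open, the arm clear of the case, and the other things apparently where they were. The wrist force was near zero.
- **One disagreement:** a rough pixel check put the bolt travel at 41 mm instead of 36. The dark mask I used was crude, so I trusted the gripper's 36.2 mm and the hard stop.

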